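Weigh out potatoes on the spring kitchen scale

ROBOT

A 7-joint arm with a two-finger parallel gripper is mounted at the origin on the work surface. World frame = base frame: x ahead of the robot, y to its left, z up, the work surface at z = 0. Lengths are in m, angles in rad, forces in N, time in s.
With the tool pointing down it reaches from about 0.4 to 0.85 m from the base axis. Payload 10.4 kg.
Tool frame: the origin (TCP) lies between the finger pads; the fingertips stand 11 mm ahead of it and the grasp point (between the pads) lies 8 mm behind it; x points along the fingers, y is the direction in which the jaws open and shut, and the axes are right-handed (so a half turn about x gives the same grasp; the last joint's range is limited). The gripper opens to 87 mm and grips with 3 to 60 N. Pads are 19 mm wide; open, the fingers measure 117 mm over their backs; the gripper's body (75 mm by 190 mm) begins 51 mm behind the grasp point.
Start: joints at [-1.155, 0.332, -0.065, 1.46, 0.022, 1.35, -0.088], TCP at [0.266, 0.566, 0.234] pointing down, gripper open.
Joint ranges: [-2.6, 2.6], [-0.5, 2.12], [-1.47, 1.34], [0.16, 2.42], [-1.27, 4.41], [0.06, 2.06], [-2.6, 2.6]. Speed limits (rad/s): [2.22, 2.22, 2.79, 2.79, 3.14, 3.14, 3.14].

INTERFACE

Orientations are given as a unit quaternion [x, y, z, w].
In Python, from bench import r, cams, ticket gives the robot as it stands. The module is installed in compiled form; this text tells all that it offers.
- The arm moves only by the tool drive_tool, never from a script. Its argument "moves" is text: rows parted by semicolons, each of 5 numbers parted by spaces: the shift along the world's x, y, z in m, then the turn about the world's z in degrees, then the closure, from 0 (fully open) to 1 (shut). In form: x y z twist grip; .... A call has 1 to 20 rows; each row shifts and turns the commanded pose from where the row before left it; what a row does not reach is not made up. A row lasts 1/8 s, in which the tool goes at most 62.5 mm and 10.7 degrees, less where a joint would pass 70% of its speed; a pose out of reach is approached as far as the arm can. A call is refused whole if a number of a shift passes 0.0625 or a number of a turn 10.7, either way. A call with a gripper value outside its range is refused whole. The fingers move at their own pace and stop on an object; "newtons" is the grip in N (left out, the last holds). Time passes only in rows, so rows that do not move let the fingers close. It gives the time, the measured TCP pose, the force and the opening at its end, in the units of the state.
- r.read_state(): the state, without advancing time (a new reading comes with each control period).
- cams.camera(name): name is "scene" or "top"; returns a dict with "color" (400x640x3 uint8, red, green, blue), "fx", "fy", "cx", "cy" (pixels), "extrinsics" (4x4, takes a point from camera to world coordinates). Camera axes: x right, y down, z forward; pixel columns grow to the right and rows downward; lengths in m; the calibration is good to about 2 mm. A picture is of the moment at which its call begins. There is no depth.
- ticket.close_job(): hands the job in, once; it reports no verdict.
The state is a dict: "time": time; "joint_positions": joint angles; "joint_vel": joint speeds; "joint_torque": joint torques, N m; "ee_pos": TCP position; "eef_rot": TCP orientation; "ft_force": force on the tool from outside, world axes, zero at the start; "torque": the same for the moment, N m; "width": finger opening in m.
Only numpy, scipy, OpenCV 4.12 (cv2) and the standard library are available. Lean on these libraries where they do the work, as an engineer would, in place of code of your own. Each camera call takes 0.05 s, during which the arm holds its last target.

TASK

Weigh out the potatoes for supper: one is already in the scale's pan, so add potatoes from the chopping board, lowering each one in gently rather than dropping it, until the scale's pointer comes to rest in the gap between the two jaws of the marker clip. If it sinks too far, take one out again; potatoes you do not use stay on, or go back to, the chopping board. Leave the marker clip as it is set, and do not shift the mug, the jar or the pepper mill.

Things in the scene. Friction and masses are not known exactly. Their poses are not given: they have to be found in the camera images.
- scale: Grey spring kitchen scale, fixed to the counter. Housing 200 x 180 mm, 58 mm high; its steel pan rides above. Origin under the housing's centre at counter height; z up. A white graduated upright (6 x 50 mm, 190 mm tall) stands on its +y side, centred 150 mm from the origin.
- pan (a joint): How far the sprung pan has sunk, in m: 0 with the empty pan, up to 0.075 at its stop. The pan goes straight down without tilting, 1 mm for every 10 g of load (spring 98 N/m, damped; settles in about 1 s).
- pan_floor (a point): Centre of the pan's flat floor (it sinks with the pan; 139 mm above the counter when empty). Axes as the scale's. The pan is an open steel tray, inside 242 mm along x by 217 mm along y, with a low rim 14 mm above its floor and 4 mm thick.
- pointer_tip (a point): Tip of the pan's black pointer (3 mm thick), which sinks with the pan in front of the graduated upright; 151 mm along the scale's +y from its centre. Graduation lines are 10 mm (100 g) apart.
- marker (a joint): Height setting of the dark steel marker clip on the upright, in m below the empty-pan mark: the value that joint pan has when the pointer is level with the middle of the clip's gap. Different each time (0.038 to 0.050); to be left as set.
- marker_gap (a point): Middle of the gap between the marker clip's two jaws (jaws 4 mm thick, gap 10 mm high), at the pointer tip's x and y. Axes as the scale's, z up.
- board: Wooden chopping board, fixed: 270 mm (x) by 250 mm (y), 18 mm thick, with a 70 mm wide handle on its -x side. Origin under the centre of the rectangular part, at counter height; z up. Board and scale may swap sides.
- potato_a: The largest potato, which starts in the scale pan: brown, oval, 100 mm long (its x), 64 mm wide (its y), 48 mm high, about 190 g (the true mass can differ by 12 %). Flat-bottomed enough not to roll. Origin at the centre of its underside, z up.
- potato_b: The second largest potato: brown, oval, 94 mm long (its x), 61 mm wide (its y), 46 mm high, about 165 g (the true mass can differ by 12 %). Flat-bottomed enough not to roll. Origin at the centre of its underside, z up. Starts on the chopping board.
- potato_c: The middle-sized potato: brown, oval, 82 mm long (its x), 54 mm wide (its y), 41 mm high, about 115 g (the true mass can differ by 12 %). Flat-bottomed enough not to roll. Origin at the centre of its underside, z up. Starts on the chopping board.
- potato_d: The second smallest potato: brown, oval, 72 mm long (its x), 48 mm wide (its y), 36 mm high, about 80 g (the true mass can differ by 12 %). Flat-bottomed enough not to roll. Origin at the centre of its underside, z up. Starts on the chopping board.
- potato_e: The smallest potato: brown, oval, 62 mm long (its x), 42 mm wide (its y), 32 mm high, about 55 g (the true mass can differ by 12 %). Flat-bottomed enough not to roll. Origin at the centre of its underside, z up. Starts on the chopping board.
- mug: White mug, 80 mm across, 92 mm high, handle on its +y side; origin under its centre. A bystander.
- jar: Glass storage jar with a steel lid, 80 mm across, 120 mm high; origin under its centre. A bystander.
- mill: Turned dark wooden pepper mill, 58 mm across, 147 mm high; origin under its centre. A bystander.

How it is judged:
At the end, for the whole second after the job is handed in: The pan is still and its pointer stands in the marker clip's gap (centre to centre within 4.2 mm in height); every potato lies at rest either in the pan or on the chopping board (z of pointer_tip in the frame of marker_gap between -0.0042 and 0.0042 m and velocity of joint pan between -0.01 and 0.01 m/s and ((x of potato_a in the frame of pan_floor between -0.118 and 0.118 m and y of potato_a in the frame of pan_floor between -0.106 and 0.106 m and z of potato_a in the frame of pan_floor between -0.01 and 0.1 m) or (x of potato_a in the frame of board between -0.133 and 0.133 m and y of potato_a in the frame of board between -0.123 and 0.123 m and z of potato_a in the frame of board between 0.005 and 0.11 m)) and linear speed of each of potato_a, potato_b, potato_c, potato_d, potato_e below 0.03 m/s and ((x of potato_b in the frame of pan_floor between -0.118 and 0.118 m and y of potato_b in the frame of pan_floor between -0.106 and 0.106 m and z of potato_b in the frame of pan_floor between -0.01 and 0.1 m) or (x of potato_b in the frame of board between -0.133 and 0.133 m and y of potato_b in the frame of board between -0.123 and 0.123 m and z of potato_b in the frame of board between 0.005 and 0.11 m)) and ((x of potato_c in the frame of pan_floor between -0.118 and 0.118 m and y of potato_c in the frame of pan_floor between -0.106 and 0.106 m and z of potato_c in the frame of pan_floor between -0.01 and 0.1 m) or (x of potato_c in the frame of board between -0.133 and 0.133 m and y of potato_c in the frame of board between -0.123 and 0.123 m and z of potato_c in the frame of board between 0.005 and 0.11 m)) and ((x of potato_d in the frame of pan_floor between -0.118 and 0.118 m and y of potato_d in the frame of pan_floor between -0.106 and 0.106 m and z of potato_d in the frame of pan_floor between -0.01 and 0.1 m) or (x of potato_d in the frame of board between -0.133 and 0.133 m and y of potato_d in the frame of board between -0.123 and 0.123 m and z of potato_d in the frame of board between 0.005 and 0.11 m)) and ((x of potato_e in the frame of pan_floor between -0.118 and 0.118 m and y of potato_e in the frame of pan_floor between -0.106 and 0.106 m and z of potato_e in the frame of pan_floor between -0.01 and 0.1 m) or (x of potato_e in the frame of board between -0.133 and 0.133 m and y of potato_e in the frame of board between -0.123 and 0.123 m and z of potato_e in the frame of board between 0.005 and 0.11 m))); the robot touches nothing.
It fails at once if a potato is dropped or pushed hard into the pan (the pan sinks faster than 0.33 m/s) (velocity of joint pan above 0.33 m/s).
It fails at once if the marker clip is shifted by more than 3 mm (distance of marker_gap from where it was at the start of the episode above 0.003 m).
It fails at once if the mug is shifted by more than 30 mm (distance of mug from where it was at the start of the episode above 0.03 m).
It fails at once if the jar is shifted by more than 30 mm (distance of jar from where it was at the start of the episode above 0.03 m).
It fails at once if the pepper mill is shifted by more than 30 mm (distance of mill from where it was at the start of the episode above 0.03 m).
It also fails if it takes over 72 s, if anything falls off the work surface, if the arm or the gripper's body presses on something with over 40 N, if the wrist force passes 120 N, or if a joint passes its speed limit or range.

## Working session

There is one attempt and no reset: what is moved stays moved. The work goes in short steps, Python scripts to look and compute and a tool call to move; the robot and the scene stay as the last step left them, time stands still between calls to the robot, and variables do not carry over. Pictures are saved under pics/ and viewed, and the job is handed in when it is done.

Besides the shell and the picture viewer there is one more tool, called after "Request:" in YAML: its name, and indented under it one key for each argument. drive_tool: Moves the arm, as the interface text tells. Its arguments: {"type":"object","properties":{"moves":{"type":"string"},"newtons":{"type":"number"}},"required":["moves"]}

```bash
mkdir -p pics; cat > h.py <<'E'
import numpy as np, cv2
from bench import r, cams, ticket
def snap(name,fn):
    c=cams.camera(name); cv2.imwrite('pics/'+fn,c['color'][:,:,::-1]); return c
def ray(c,u,v,z):
    E=np.array(c['extrinsics']); d=E[:3,:3]@np.array([(u-c['cx'])/c['fx'],(v-c['cy'])/c['fy'],1]); o=E[:3,3]
    return o+d*(z-o[2])/d[2]
def proj(c,p):
    E=np.linalg.inv(np.array(c['extrinsics'])); q=E[:3,:3]@np.array(p)+E[:3,3]
    return c['fx']*q[0]/q[2]+c['cx'],c['fy']*q[1]/q[2]+c['cy']
E
python3 - <<'E'
from h import *
for n in('scene','top'):
    c=snap(n,n+'0.png'); print(n,c['fx'],c['cx'],c['cy'],np.round(c['extrinsics'],3).tolist())
s=r.read_state(); print(s['time'],s['ee_pos'],s['eef_rot'],s['ft_force'],s['width'])
E
```

```text
scene 518.4598166394221 314.40433037442955 203.59371721011226 [[-0.837, 0.392, -0.383, 1.029], [0.548, 0.579, -0.604, 0.726], [-0.015, -0.715, -0.699, 0.908], [0.0, 0.0, 0.0, 1.0]]
top 365.828169106188 322.06396060053146 196.9890407563906 [[-0.022, -0.984, 0.178, 0.442], [-1.0, 0.025, 0.015, 0.023], [-0.019, -0.178, -0.984, 1.023], [0.0, 0.0, 0.0, 1.0]]
0.1 [0.26537276 0.56547787 0.23281085] [ 0.15342152  0.69024523 -0.15434718  0.69007269] [-0.77033954  0.85837047  0.20983039] 0.08689115198730138
```

View pics/scene0.png

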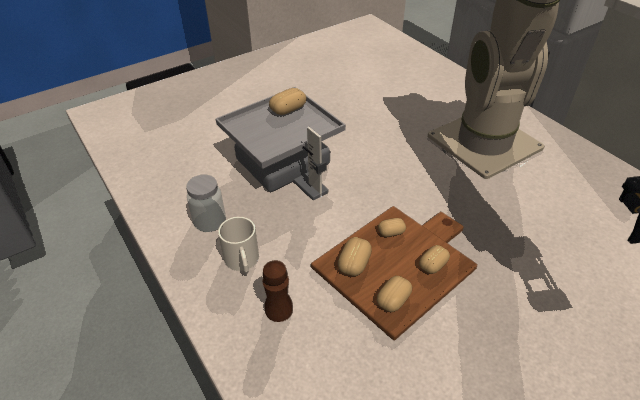

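View pics/top0.png

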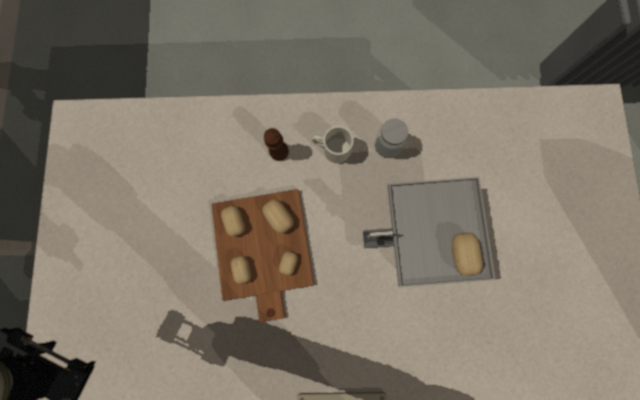

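The scene shows the scale at (280,140) with potato_a on it, and the upright at (315,160). In the top view the board is at (262,245), with potatoes at (278,216), (233,221), (241,269) and (288,263). I'll segment these next.

```bash
cat >> h.py <<'E'
H=[48,46,41,36,32]
def pots(c,boardz=0.018,panz=0.12):
    im=c['color'].astype(int); R,G,B=im[...,0],im[...,1],im[...,2]
    hsv=cv2.cvtColor(c['color'],cv2.COLOR_RGB2HSV).astype(int)
    m=((hsv[...,1]>75)&(G>80)&(R-B>40)&(hsv[...,0]>11)).astype(np.uint8)
    m=cv2.morphologyEx(m,cv2.MORPH_OPEN,np.ones((3,3),np.uint8))
    n,l,st,ce=cv2.connectedComponentsWithStats(m)
    out=[]
    for i in range(1,n):
        if st[i,4]<120: continue
        ys,xs=np.nonzero(l==i)
        z=(boardz if xs.mean()<350 else panz)+0.022
        P=np.array([ray(c,a,b,z)[:2] for a,b in zip(xs,ys)])
        (cx,cy),(w,h),a=cv2.minAreaRect((P*1000).astype(np.float32))
        if w<h: w,h,a=h,w,a+90
        out.append((round(cx),round(cy),round(w),round(h),round((a+90)%180-90),st[i,:5].tolist()))
    return out
E
python3 - <<'E'
from h import *
c=cams.camera('top')
for p in pots(c): print(p)
for n,u,v,z in [('b1',212,204,.018),('b2',299,191,.018),('b3',313,284,.018),('b4',223,299,.018),('p1',389,183,.135),('p2',479,179,.135),('p3',497,278,.135),('p4',401,286,.135),('up',380,237,.19),('mill',272,135,.147),('mug',340,140,.09),('jar',393,131,.12)]:
    print(n,np.round(ray(c,u,v,z),3))
cv2.imwrite('pics/topz.png',cv2.resize(c['color'][120:330,190:510,::-1],None,fx=2.5,fy=2.5,interpolation=cv2.INTER_CUBIC))
c=cams.camera('scene')
cv2.imwrite('pics/sz.png',cv2.resize(c['color'][110:210,270:350,::-1],None,fx=6,fy=6,interpolation=cv2.INTER_CUBIC))
E
```

```text
(564, 159, 111, 58, 30, [262, 199, 29, 43, 682])
(561, 286, 82, 49, 18, [221, 206, 22, 31, 493])
(457, -303, 95, 64, 4, [452, 234, 30, 41, 1015])
(444, 135, 62, 40, -19, [277, 252, 19, 24, 337])
(430, 262, 73, 43, 11, [230, 256, 19, 29, 415])
b1 [0.612 0.347 0.018]
b2 [0.643 0.102 0.018]
b3 [0.388 0.068 0.018]
b4 [0.354 0.309 0.018]
p1 [ 0.634 -0.13   0.135]
p2 [ 0.639 -0.352  0.135]
p3 [ 0.399 -0.371  0.135]
p4 [ 0.386 -0.145  0.135]
up [ 0.498 -0.094  0.19 ]
mill [0.763 0.159 0.147]
mug [ 0.765 -0.014  0.09 ]
jar [ 0.775 -0.15   0.12 ]
```

View pics/topz.png

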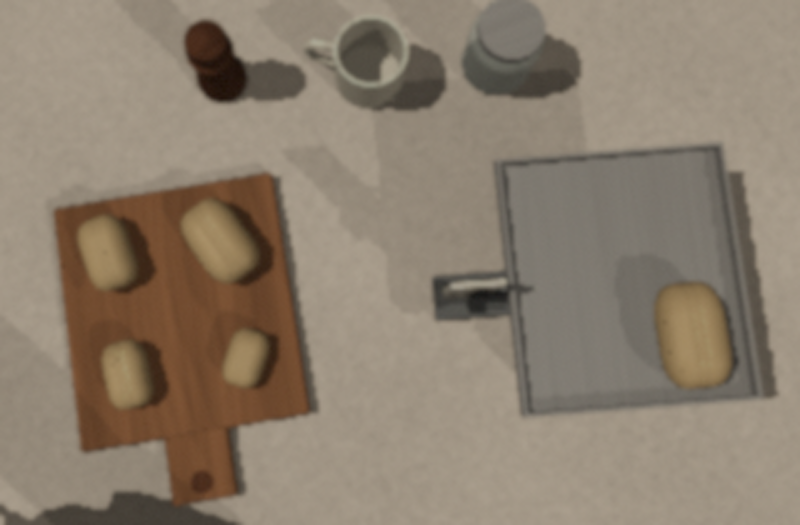

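View pics/sz.png

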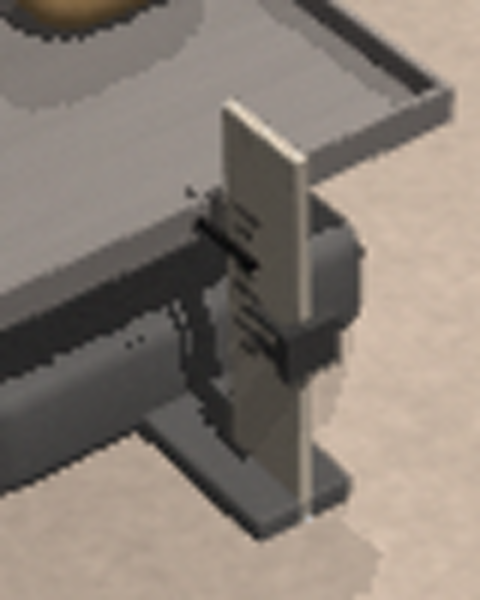

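```bash
cat >> h.py <<'E'
def zoom(fn):
    c=cams.camera('scene')
    cv2.imwrite('pics/'+fn,cv2.resize(c['color'][135:185,295:335,::-1],None,fx=12,fy=12,interpolation=cv2.INTER_NEAREST))
    return c
E
python3 - <<'E'
from h import *
c=zoom('sz2.png')
o=np.array([.513,-.25]);y=np.radians(4)
X=np.array([np.cos(y),np.sin(y)]);Y=np.array([-X[1],X[0]])
for x in (0,.008):
  for z in (.19,.12,.10,.09,.08):
    p=o+X*x+Y*.151; u,v=proj(c,[*p,z]); print(x,z,np.round(p,3),round(u,1),round(v,1),'zoom',round((u-295)*12),round((v-135)*12))
E
```

```text
0 0.19 [ 0.502 -0.099] 314.0 129.9 zoom 228 -61
0 0.12 [ 0.502 -0.099] 314.5 153.6 zoom 233 223
0 0.1 [ 0.502 -0.099] 314.6 160.0 zoom 235 300
0 0.09 [ 0.502 -0.099] 314.6 163.1 zoom 236 338
0 0.08 [ 0.502 -0.099] 314.7 166.3 zoom 236 375
0.008 0.19 [ 0.51  -0.099] 311.3 131.2 zoom 195 -45
0.008 0.12 [ 0.51  -0.099] 311.8 154.9 zoom 202 238
0.008 0.1 [ 0.51  -0.099] 312.0 161.3 zoom 203 315
0.008 0.09 [ 0.51  -0.099] 312.0 164.4 zoom 204 353
0.008 0.08 [ 0.51  -0.099] 312.1 167.6 zoom 205 391
```

View pics/sz2.png

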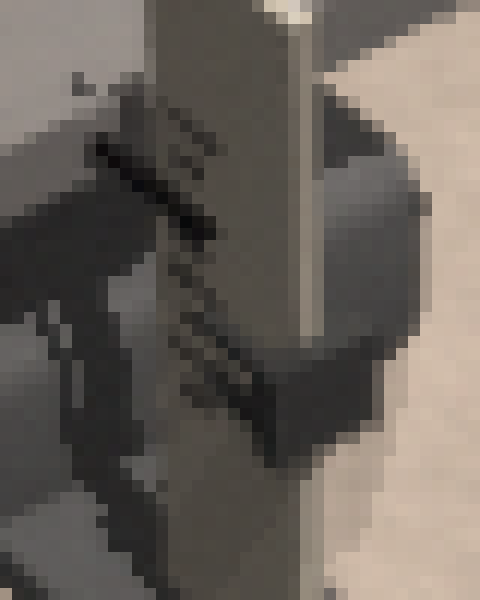

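```bash
python3 - <<'E'
from h import *
from scipy.spatial.transform import Rotation as R
s=r.read_state(); m=R.from_quat(s['eef_rot']).as_matrix(); print(np.round(m,3)); print(s['time'],s['ee_pos'])
# fit scale pose: minimise edges; board
print(np.degrees(np.arctan2(m[1,1],m[0,1])))
E
```

```text
[[-0.     0.425  0.905]
 [-0.001  0.905 -0.425]
 [-1.    -0.001  0.   ]]
0.25 [0.26544363 0.56566191 0.23320396]
64.86168852302355
```

```bash
cat >> h.py <<'E'
def pca(c,bb,z):
    # moment-based pose of potato inside bbox
    im=c['color'].astype(int); hsv=cv2.cvtColor(c['color'],cv2.COLOR_RGB2HSV).astype(int)
    m=((hsv[...,1]>75)&(im[...,1]>80)&(im[...,0]-im[...,2]>40)&(hsv[...,0]>11)).astype(np.uint8)
    m=cv2.morphologyEx(m,cv2.MORPH_OPEN,np.ones((3,3),np.uint8))
    x,y,w,h=bb[:4]; ys,xs=np.nonzero(m[y:y+h,x:x+w]); P=np.array([ray(c,a+x,b+y,z)[:2] for a,b in zip(xs,ys)])
    C=np.cov(P.T); w,v=np.linalg.eigh(C); return np.round(P.mean(0)*1000),np.round(4000*np.sqrt(w)),round(np.degrees(np.arctan2(v[1,1],v[0,1]))%180)
E
python3 - <<'E'
from h import *
c=cams.camera('top')
for p in pots(c): print(p[:2],pca(c,p[5],.04 if p[0]!=457 else .14))
E
```

```text
(571, 163) (array([571., 164.]), array([ 62., 101.]), 32)
(561, 286) (array([561., 286.]), array([53., 89.]), 17)
(458, -303) (array([ 459., -340.]), array([ 77., 116.]), 5)
(443, 136) (array([444., 136.]), array([44., 68.]), 159)
(430, 262) (array([430., 262.]), array([47., 78.]), 12)
```

Request:
drive_tool:
  moves: "0.0303 -0.0404 0 5.7 0; 0.0303 -0.0404 0 5.7 0; 0.0303 -0.0404 0 5.7 0; 0.0303 -0.0404 0 5.7 0; 0.0303 -0.0404 0 5.7 0; 0.0303 -0.0404 0 5.7 0; 0.0303 -0.0404 0 5.7 0; 0.0303 -0.0404 0 5.7 0; 0.0303 -0.0404 0 5.7 0; 0.0303 -0.0404 0 5.7 0; 0 0 -0.045 0 0; 0 0 -0.045 0 0; 0 0 -0.02 0 0; 0 0 0 0 0"
  newtons: 15

```text
time: 2.05
ee_pos: [0.5675, 0.1615, 0.1221]
eef_rot: [-0.194, 0.681, 0.194, 0.679]
ft_force: [-0.3, -0.3, 0.8]
width: 0.0868
```

```bash
python3 - <<'E'
from h import *
snap('scene','s1.png');snap('top','t1.png')
from scipy.spatial.transform import Rotation as R
s=r.read_state(); m=R.from_quat(s['eef_rot']).as_matrix(); print(np.degrees(np.arctan2(m[1,1],m[0,1])),s['ee_pos'],s['joint_positions'],s['ft_force'])
a=cv2.imread('pics/s1.png')[170:350,280:500];b=cv2.imread('pics/t1.png')[150:330,180:400]
cv2.imwrite('pics/st1.png',np.hstack([cv2.resize(a,(400,327)),cv2.resize(b,(400,327))]))
E
```

```text
121.86067427637761 [0.56903203 0.16198612 0.12455763] [-0.47592018  0.3395029   0.1471592   1.6938283  -0.05460405  1.11119114
  1.81400957] [ 0.12059061 -0.50596165 -0.06118955]
```

View pics/st1.png

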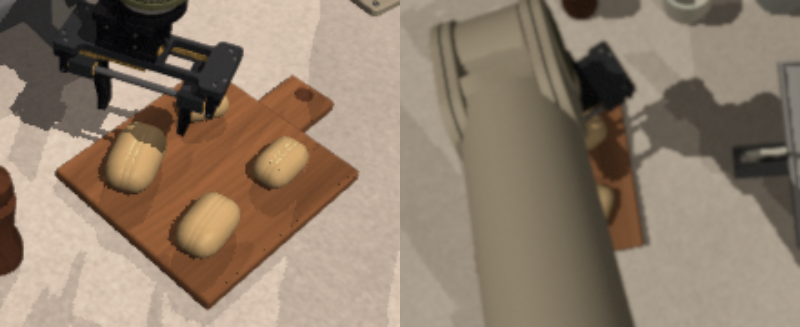

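Request:
drive_tool:
  moves: "0 0 -0.04 0 0; 0 0 -0.03 0 0; 0 0 -0.019 0 0; 0 0 0 0 0; 0 0 0 0 1; 0 0 0 0 1; 0 0 0 0 1; 0 0 0 0 1; 0 0 0 0 1"
  newtons: 15

```text
time: 3.28
ee_pos: [0.5691, 0.1616, 0.0352]
eef_rot: [-0.194, 0.68, 0.194, 0.68]
ft_force: [-0.3, -2.4, 5.5]
width: 0.0606
```

Request:
drive_tool:
  moves: "0 0 0.03 0 1; 0 0 0.05 0 1; 0 0 0.06 0 1; 0 0 0.06 0 1; 0.001 -0.045 0 -3.5 1; 0.001 -0.045 0 -3.5 1; 0.001 -0.046 0 -3.5 1; 0.001 -0.046 0 -3.5 1; 0.001 -0.045 0 -3.5 1; 0.001 -0.045 0 -3.5 1; 0 -0.045 0 -3.5 1; 0 -0.045 0 -3.5 1; 0 0 0 0 1; 0 0 0 0 1"

```text
time: 5.03
ee_pos: [0.5744, -0.1993, 0.234]
eef_rot: [-0.024, 0.707, 0.024, 0.706]
ft_force: [-0.2, 0.0, -2.0]
width: 0.061
```

```bash
python3 - <<'E'
from h import *
snap('scene','s2.png')
s=r.read_state(); print(s['ee_pos'],s['ft_force'],s['width'])
E
```

```text
[ 0.57466969 -0.19872682  0.23413305] [ 0.91057769  0.7565865  -2.07359059] 0.06049365842354711
```

View pics/s2.png

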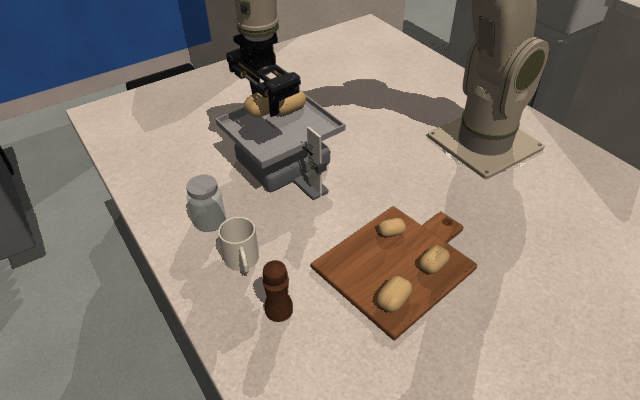

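The picture shows potato_b held above the pan at about (265,105) and clear of potato_a. I'll lower it gently.

Request:
drive_tool:
  moves: "0 0 -0.03 0 1; 0 0 -0.03 0 1; 0 0 -0.016 0 1; 0 0 -0.008 0 1; 0 0 -0.005 0 1; 0 0 -0.005 0 1; 0 0 -0.004 0 1; 0 0 -0.004 0 1; 0 0 -0.004 0 1; 0 0 -0.004 0 1; 0 0 -0.003 0 1; 0 0 0 0 1; 0 0 0 0 1"

```text
time: 6.7
ee_pos: [0.5745, -0.2002, 0.1217]
eef_rot: [-0.024, 0.707, 0.024, 0.707]
ft_force: [-0.6, 0.3, -0.7]
width: 0.061
```

```bash
python3 - <<'E'
from h import *
zoom('sz3.png')
s=r.read_state(); print(s['ee_pos'],s['ft_force'],s['width'])
E
```

```text
[ 0.57449594 -0.2001765   0.12168261] [-0.79434055 -0.22809096  0.43661489] 0.060587482950410845
```

View pics/sz3.png

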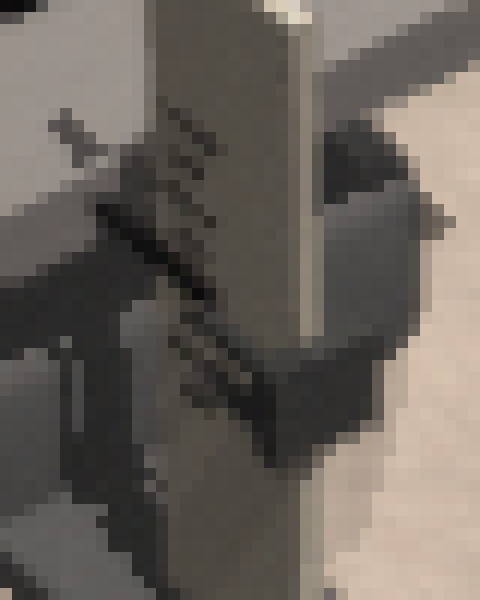

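Request:
drive_tool:
  moves: "0 0 0 0 0.15; 0 0 0 0 0.15; 0 0 0 0 0.15; 0 0 0.02 0 0.15; 0 0 0.04 0 0.15; 0 0 0.05 0 0; 0 0.03 0.01 0 0; 0 0.05 0 0 0; 0 0.05 0 0 0; 0 0.05 0 0 0"

```text
time: 8.0
ee_pos: [0.5743, -0.0186, 0.2418]
eef_rot: [-0.024, 0.707, 0.024, 0.707]
ft_force: [0.7, -0.8, -0.9]
width: 0.0869
```

```bash
python3 - <<'E'
from h import *
zoom('sz4.png'); c=snap('top','t4.png')
print(pots(c,panz=.105))
s=r.read_state(); print(s['ee_pos'],s['ft_force'],s['width'])
E
```

```text
[(555, 168, 165, 44, 2, [266, 192, 18, 62, 729]), (497, 220, 261, 71, 8, [239, 195, 31, 101, 1445]), (547, 284, 113, 56, 9, [220, 206, 23, 42, 669]), (470, 87, 169, 12, 9, [299, 222, 13, 64, 262]), (428, 143, 98, 58, -1, [273, 251, 23, 39, 655]), (431, 262, 73, 45, 15, [230, 256, 19, 28, 431]), (338, 173, 70, 41, 7, [264, 291, 18, 28, 276])]
[ 0.57451591 -0.01310443  0.2414038 ] [-0.4579238   1.07036277 -0.80433769] 0.08731940722345145
```

View pics/sz4.png

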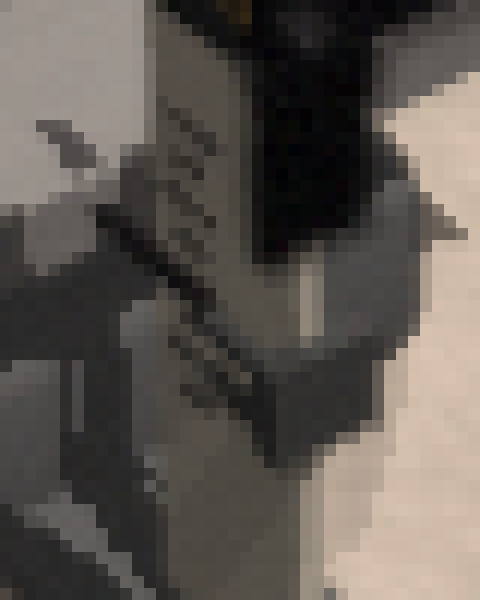

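View pics/t4.png

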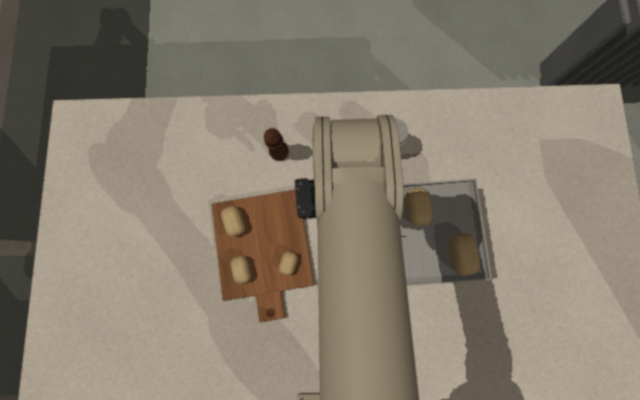

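```bash
python3 - <<'E'
from h import *
c=cams.camera('scene'); g=c['color'].mean(2)
print('cols',list(range(306,324)))
for v in range(155,176): print(v,np.round(g[v,306:324]).astype(int))
E
```

```text
cols [306, 307, 308, 309, 310, 311, 312, 313, 314, 315, 316, 317, 318, 319, 320, 321, 322, 323]
155 [19 25 55 75 53 48 77 78 78 80 80 76 37  7  8 10  6  8]
156 [23 15 27 55 70 57 65 76 78 79 77 76 37  8  9  6 12 10]
157 [42 34 11 26 42 72 76 78 77 78 78 76 35  9 11 13  9 13]
158 [43 44 55 13 22 42 66 79 76 78 79 77 46  8 10 12 10 23]
159 [44 47 75 54 23 20 35 77 79 78 78 78 74 34  8 13 40 65]
160 [96 92 84 76 57 25 39 66 79 78 78 78 76 69 65 91 71 72]
161 [ 95  89  83  77  49  35  62  65  75  78  77  78  78  81 129 113  76  74]
162 [ 87  83  77  65  68  49  43  56  65  75  78  79  78  83 132 114  74  76]
163 [ 78  77  74  45  60  74  62  36  56  66  72  79  76  74 102  81  75  74]
164 [77 75 73 68 43 52 77 62 30 49 64 68 64 63 68 74 61 50]
165 [76 75 72 71 68 54 45 55 60 40 50 63 64 63 55 49 47 48]
166 [73 72 72 71 63 62 45 33 57 73 30 47 53 46 47 50 50 49]
167 [72 73 75 70 44 51 50 34 35 45 26 32 49 48 48 49 48 47]
168 [72 72 75 71 68 41 48 51 26 30 27 28 50 47 46 46 48 49]
169 [70 70 72 72 73 74 62 75 48 24 28 29 47 46 48 50 48 50]
170 [71 69 69 74 77 77 76 77 70 55 28 30 48 48 48 48 48 49]
171 [ 70  68  69  73  78  77  78  77  72  68  38  32  47  47  49  48  55 102]
172 [ 68  80  82  77  77  80  77  72  72  70  48  28  47  47  52  83 113 164]
173 [ 51  93  84  78  80  78  73  73  73  72  68  38  51  58  63 104 163 168]
174 [ 43  52  83  78  79  77  73  72  73  74  71  70  60  71  82 139 167 165]
175 [ 49  90  62  77  77  72  72  70  72  72  73  72  71  79 129 142 168 165]
```

Request:
drive_tool:
  moves: "-0.002 0.05 0 2.2 0; -0.002 0.05 0 2.2 0; -0.002 0.05 0 2.2 0; -0.002 0.05 0 2.2 0; -0.003 0.05 0 2.2 0; -0.003 0.052 0 2 0; 0 0 -0.05 0 0; 0 0 -0.05 0 0; 0 0 -0.03 0 0; 0 0 0 0 0; 0 0 0 0 0"

```text
time: 9.52
ee_pos: [0.5617, 0.2815, 0.1133]
eef_rot: [-0.103, 0.699, 0.104, 0.7]
ft_force: [-0.8, -0.4, 0.8]
width: 0.0872
```

```bash
python3 - <<'E'
from h import *
snap('scene','s5.png')
a=cv2.imread('pics/s5.png')[200:350,290:490]; cv2.imwrite('pics/s5z.png',cv2.resize(a,None,fx=4,fy=4))
s=r.read_state(); print(s['ee_pos'],s['ft_force'],s['width'])
c=zoom('sz5.png'); g=c['color'].mean(2)
for v in range(155,176): print(v,np.round(g[v,306:320]).astype(int))
E
```

```text
[0.56181879 0.2818179  0.11361511] [-0.25948398  0.68415111  0.74755307] 0.08707114418041503
155 [18 28 60 79 58 52 81 83 81 82 84 83 84 96]
156 [23 11 31 60 73 59 69 81 82 83 83 82 85 97]
157 [45 34 11 26 46 75 80 83 81 83 83 81 84 96]
158 [46 47 59 17 21 46 68 83 82 82 83 84 83 95]
159 [44 51 79 60 27 21 37 83 83 84 82 82 84 95]
160 [101  97  89  78  62  31  42  70  81  83  83  84  83  95]
161 [99 95 88 80 48 36 66 71 78 82 82 83 84 88]
162 [91 87 81 69 72 52 45 61 70 80 82 82 82 87]
163 [83 80 80 48 63 79 63 38 61 68 76 83 81 79]
164 [80 81 76 71 45 57 81 64 36 53 68 71 70 69]
165 [79 80 76 74 73 59 46 59 64 44 52 69 67 65]
166 [76 76 77 76 69 66 48 36 60 75 29 50 58 49]
167 [76 78 80 73 44 54 54 38 35 47 31 33 50 50]
168 [78 76 78 76 71 45 49 52 29 30 29 32 50 48]
169 [75 73 75 76 77 78 65 78 51 28 29 30 50 49]
170 [74 73 74 77 82 82 82 81 73 60 32 33 51 48]
171 [73 72 76 76 83 81 82 83 76 73 41 34 50 50]
172 [72 84 85 82 83 83 83 77 77 75 52 32 52 48]
173 [54 99 89 81 82 83 77 73 76 75 71 40 51 63]
174 [45 56 88 81 83 82 76 77 75 76 76 72 63 75]
175 [51 93 63 82 81 77 75 76 75 79 76 76 75 84]
```

View pics/s5z.png

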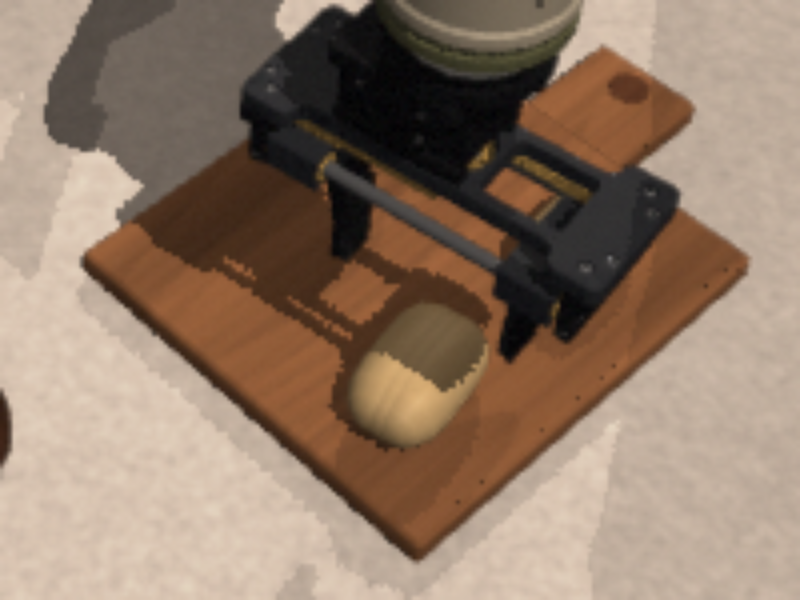

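The fingers straddle potato_c at zoom (420,370). I'll descend with a 4 mm shift in y.

Request:
drive_tool:
  moves: "0 0.004 -0.035 0 0; 0 0 -0.03 0 0; 0 0 -0.015 0 0; 0 0 0 0 0; 0 0 0 0 1; 0 0 0 0 1; 0 0 0 0 1; 0 0 0 0 1; 0 0 0 0 1"

```text
time: 10.75
ee_pos: [0.5607, 0.2857, 0.0319]
eef_rot: [-0.104, 0.699, 0.104, 0.7]
ft_force: [-1.0, -1.3, 1.9]
width: 0.0538
```

Request:
drive_tool:
  moves: "0 0 0.03 0 1; 0 0 0.055 0 1; 0 0 0.06 0 1; 0 0 0.06 0 1; 0.002 -0.0485 0 -1.1 1; 0.002 -0.0485 0 -1.1 1; 0.002 -0.0485 0 -1.1 1; 0.002 -0.0485 0 -1.1 1; 0.002 -0.0485 0 -1.1 1; 0.002 -0.0485 0 -1.1 1; 0.002 -0.0485 0 -1.1 1; 0.002 -0.0485 0 -1.1 1; 0.002 -0.0485 0 -1.1 1; 0.001 -0.0485 0 -1.1 1; 0.001 -0.0485 0 -1 1; 0.001 -0.0475 0 -1 1; 0 0 0 0 1; 0 0 0 0 1"

```text
time: 13.0
ee_pos: [0.5816, -0.2946, 0.2361]
eef_rot: [-0.024, 0.707, 0.024, 0.707]
ft_force: [-1.1, 0.4, -0.9]
width: 0.0535
```

```bash
python3 - <<'E'
from h import *
snap('scene','s6.png')
a=cv2.imread('pics/s6.png')[50:200,190:390]; cv2.imwrite('pics/s6z.png',cv2.resize(a,None,fx=4,fy=4))
s=r.read_state(); print(s['ee_pos'],s['ft_force'],s['width'])
E
```

```text
[ 0.58190181 -0.29388387  0.23624156] [ 0.07286073  1.01877709 -0.89782879] 0.05361607841741906
```

View pics/s6z.png

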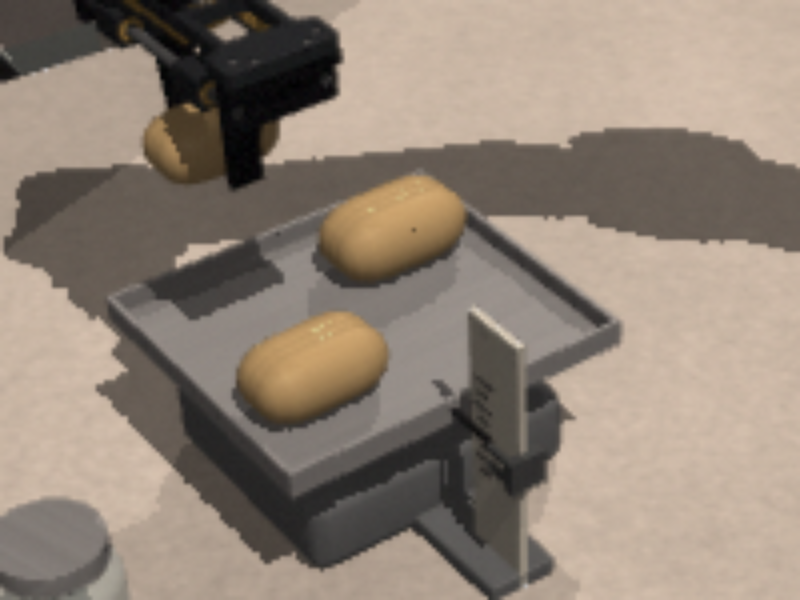

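Potato_c is held over the free quarter; its shadow is at (215,285). I'll lower it.

Request:
drive_tool:
  moves: "0 0 -0.04 0 1; 0 0 -0.04 0 1; 0 0 -0.02 0 1; 0 0 -0.008 0 1; 0 0 -0.005 0 1; 0 0 -0.004 0 1; 0 0 -0.003 0 1; 0 0 -0.003 0 1; 0 0 -0.003 0 1; 0 0 -0.003 0 1; 0 0 0 0 1; 0 0 0 0 1"

```text
time: 14.55
ee_pos: [0.5814, -0.2951, 0.1076]
eef_rot: [-0.024, 0.707, 0.024, 0.707]
ft_force: [-0.9, 0.1, -0.6]
width: 0.0536
```

```bash
python3 - <<'E'
from h import *
s=r.read_state(); print(s['ee_pos'],s['ft_force'],s['width'])
snap('scene','s7.png')
a=cv2.imread('pics/s7.png')[50:200,190:390]; cv2.imwrite('pics/s7z.png',cv2.resize(a,None,fx=4,fy=4))
E
```

```text
[ 0.58144672 -0.29511971  0.10758301] [-0.87621351  0.14290356 -0.5832393 ] 0.053578221163002836
```

View pics/s7z.png

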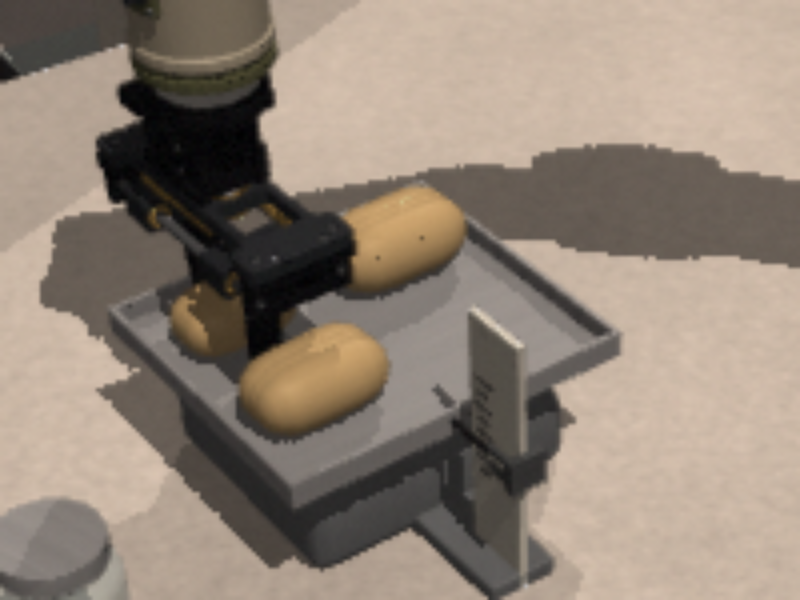

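Request:
drive_tool:
  moves: "0 0 0 0 0.22; 0 0 0 0 0.22; 0 0 0 0 0.22; 0 0 0.02 0 0.22; 0 0 0.05 0 0.22; 0 0 0.06 0 0; 0 0 0 0 0; 0 0 0 0 0; 0 0 0 0 0; 0 0 0 0 0"

```text
time: 15.85
ee_pos: [0.5812, -0.2949, 0.2366]
eef_rot: [-0.024, 0.707, 0.024, 0.706]
ft_force: [-0.1, 0.2, 0.3]
width: 0.0869
```

```bash
python3 - <<'E'
from h import *
c=zoom('sz8.png'); g=c['color'].mean(2); cv2.imwrite('pics/s8.png',c['color'][:,:,::-1])
for v in range(155,176): print(v,np.round(g[v,306:320]).astype(int))
a=cv2.imread('pics/s8.png')[50:200,190:390]; cv2.imwrite('pics/s8z.png',cv2.resize(a,None,fx=4,fy=4))
E
```

```text
155 [52 53 76 71 53 47 74 76 75 76 75 77 77 88]
156 [51 55 74 61 68 54 63 75 76 76 75 76 75 87]
157 [35 51 73 45 46 70 73 76 76 76 75 77 77 87]
158 [28 40 77 71 40 51 76 75 77 75 76 75 78 87]
159 [21 22 35 64 71 56 50 77 76 76 76 76 76 89]
160 [36 14 15 31 63 74 51 63 75 75 77 77 75 87]
161 [42 37 20 15 29 42 63 64 72 78 76 75 75 79]
162 [42 43 61 26 17 23 39 54 64 73 76 76 74 79]
163 [71 71 71 41 23  9 17 34 55 63 70 76 75 73]
164 [73 71 71 65 38 16 41 59 32 48 63 64 63 63]
165 [72 72 68 71 72 51 37 53 59 36 48 60 60 60]
166 [71 71 69 75 64 60 43 31 52 69 31 47 54 48]
167 [71 69 73 71 42 48 49 36 28 42 25 30 46 47]
168 [69 70 76 70 64 38 45 49 26 26 27 28 45 45]
169 [69 69 69 71 70 71 59 73 46 24 24 29 46 46]
170 [68 67 67 71 74 76 74 74 69 56 27 31 46 46]
171 [66 66 67 71 76 74 75 75 70 67 35 30 47 45]
172 [66 78 77 74 75 76 74 70 69 68 45 28 47 47]
173 [89 90 83 74 77 74 70 70 70 69 65 37 46 55]
174 [53 90 80 73 75 76 70 69 70 69 71 66 59 69]
175 [41 48 60 76 76 71 70 70 69 69 69 68 68 74]
```

View pics/sz8.png

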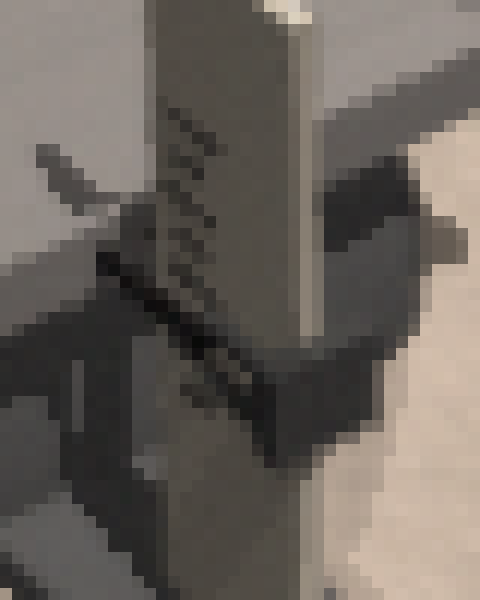

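View pics/s8z.png

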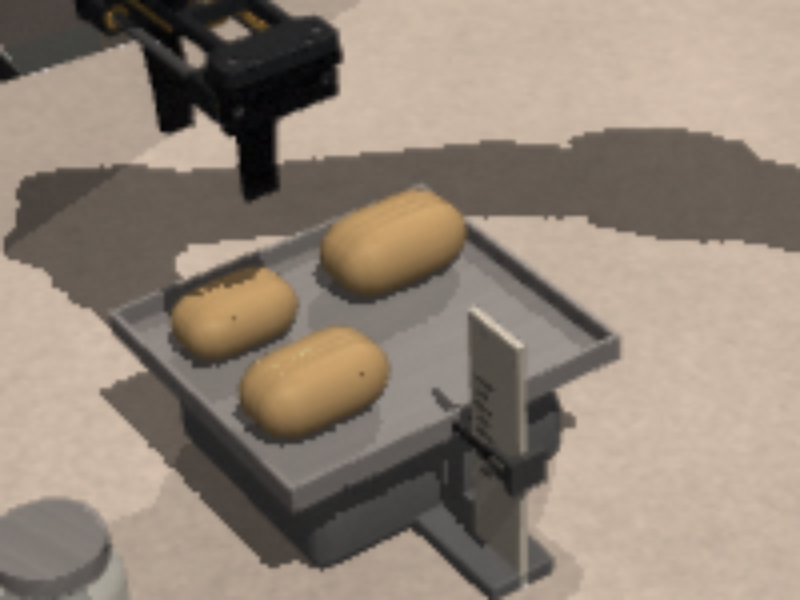

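```bash
python3 - <<'E'
from h import *
c=cams.camera('scene')
g=cv2.imread('pics/scene0.png').mean(2); g8=c['color'].mean(2)
print('     ',list(range(304,322)))
for v in range(153,178): print(v,np.round(g[v,304:322]).astype(int))
print('diff')
d=g8-g*1.0
for v in range(145,170): print(v,np.round(d[v,300:317]).astype(int))
y=np.radians(4);X=np.array([np.cos(y),np.sin(y),0]);Y=np.array([-X[1],X[0],0]); b=np.array([.508,-.099,.09])
for n,q in(('o',b),('y+10',b+Y*.01),('x+10',b+X*.01),('z-10',b-[0,0,.01])): print(n,np.round(proj(c,q),2))
E
```

```text
[304, 305, 306, 307, 308, 309, 310, 311, 312, 313, 314, 315, 316, 317, 318, 319, 320, 321]
153 [ 39  41  41  43  70  37  10  22  36  75  75  76  76  76  77  90 126 116]
154 [ 40  41  42  45  75  50  22  16  23  63  75  76  75  77  76  89 125 114]
155 [ 40  41  40  44  75  66  51  31  72  75  75  76  74  76  77  87 126 112]
156 [ 39  40  49  89  69  58  67  54  63  74  75  75  77  76  77  86 128 111]
157 [ 41  48  93  95  65  39  46  69  74  75  74  75  74  75  77  89 129 109]
158 [ 92  94  97  96  70  65  38  49  75  75  75  75  76  75  75  87 129 109]
159 [ 99  99  99  98  70  69  68  55  49  74  76  76  76  77  77  86 128 111]
160 [100 103  96  94  77  71  63  71  50  63  76  76  76  76  78  88 128 112]
161 [ 56  94  91  86  76  72  46  37  62  67  72  77  75  74  76  81 128 111]
162 [ 49  85  83  78  70  63  71  46  42  55  61  73  77  75  76  78 128 112]
163 [46 80 77 75 72 46 62 73 59 34 54 62 70 77 75 72 99 78]
164 [41 49 73 73 71 65 44 53 74 59 33 48 63 66 64 63 66 71]
165 [42 43 72 74 70 70 70 53 43 54 58 39 49 61 62 62 53 49]
166 [39 41 69 71 70 74 62 60 43 33 56 69 30 47 53
[... 1843 characters left out ...]
5 -61 -41   1   0   1  -2   0  -1  -1]
161 [  2   2   2  -1 -15 -53 -50 -49 -56 -55 -20   1  -1  -2   1   0  -1]
162 [-50   2   0  -2  -8 -47 -44 -35  -9 -41 -54 -19  -2   0   2   0   0]
163 [-51   2  -4   1  -5 -37  -4  -2  -1  -6 -38 -66 -41   0   0   0   0]
164 [ -6  -1   3   2  -3  -6   0  -1   0   0  -4 -37 -32   0  -2  -2  -1]
165 [ 1  0  0 -2 -3  0 -1 -2  0 -2  2 -3 -5 -1  1  1 -1]
166 [ 1 -2 -1 -3  1  3  2 -1  1  0  1  1 -2 -4  1  2  0]
167 [ 2  0 -2  0  1  2 -1  0 -3  0  1 -1  2 -1  2 -2  0]
168 [ 3  1  2  0 -1 -2  1 -1  1  0  1 -1 -2 -2  1 -3  1]
169 [ 5 25  2  2 -1  2 -1  3  0  1  0  2 -1  0  3  0 -1]
o [312.83 164.04]
y+10 [315.3  166.12]
x+10 [309.56 165.67]
z-10 [312.89 167.16]
```

```bash
python3 - <<'E'
from h import *
g=cv2.imread('pics/scene0.png')[:,:,::-1].astype(int)
print('R-B (R) frame0'); print('     ',list(range(308,322)))
for v in range(158,178): print(v,' '.join('%3d(%3d)'%(g[v,u,0]-g[v,u,2],g[v,u,0]) for u in range(308,322)))
E
```

```text
R-B (R) frame0
      [308, 309, 310, 311, 312, 313, 314, 315, 316, 317, 318, 319, 320, 321]
158  11( 75)  11( 70)   5( 40)   7( 52)  11( 80)  12( 81)  12( 81)  12( 81)  12( 81)  12( 81)  12( 81)  16( 94)  22(139)  17(117)
159  11( 75)  11( 74)  10( 73)  10( 60)   6( 52)  11( 79)  12( 82)  12( 81)  12( 81)  11( 82)  11( 82)  13( 92)  22(139)  16(119)
160  11( 82)  11( 76)  10( 68)  11( 76)   4( 52)  11( 68)  13( 82)  12( 81)  14( 82)  12( 82)  11( 83)  13( 94)  23(139)  16(120)
161  14( 83)  11( 77)   7( 50)   5( 40)   2( 63)   7( 70)   9( 76)  12( 82)  12( 80)  12( 80)  10( 80)  13( 87)  21(138)  17(119)
162   9( 74)  12( 69)  11( 76)   6( 49)   2( 43)   3( 56)   4( 63)  10( 77)  12( 82)  11( 80)  10( 80)  14( 85)  21(138)  17(120)
163   7( 75)   6( 49)  10( 67)  11( 78)   9( 63)   1( 34)   3( 55)   5( 64)   9( 74)  12( 82)  11( 80)  10( 77)  13(105)   5( 80)
164  10( 76)   9( 69)   7( 47)   9( 58)  11( 79)   9( 63)   1( 34)   2( 49)   4( 65)   5( 68)   4( 66)   3( 64)   5( 69)   4( 73)
165   8( 74)  10( 75)  11( 75)   6( 56)   6( 46)   7( 58)  10( 63)   3( 40)   1( 49)   4( 63)   4(
[... 891 characters left out ...]
( 48)   0( 30)   2( 48)   4( 48)   3( 53)  12( 87)
173   7( 85)  10( 79)  12( 81)  13( 81)  11( 75)  11( 75)  12( 76)  13( 75)   9( 69)   3( 38)   3( 49)   6( 59)   7( 66)  19(110)
174   8( 85)  11( 79)  12( 81)  12( 81)  11( 74)  11( 74)  11( 76)  11( 74)  11( 76)   9( 71)   7( 62)  10( 72)  13( 87)  24(147)
175   6( 63)  12( 79)  12( 80)  11( 75)  11( 75)  11( 74)  13( 76)  12( 75)  11( 75)  11( 76)  11( 73)  13( 83)  21(136)  25(151)
176   7( 77)  12( 81)  11( 76)  12( 76)  10( 75)  10( 75)  12( 74)  11( 74)  11( 75)  11( 76)  11( 76)  13( 85)  23(140)  26(152)
177   6( 59)  12( 80)  11( 73)  10( 75)  11( 76)  11( 76)  11( 74)  11( 74)  10( 74)  11( 75)  11( 79)  12( 86)  21(139)  26(151)
```

Request:
drive_tool:
  moves: "0 0 0.03 0 0; 0 0 0 0 0; 0 0 0 0 0; 0 0 0 0 0; 0 0 0 0 0; 0 0 0 0 0; 0 0 0 0 0; 0 0 0 0 0"

```text
time: 16.95
ee_pos: [0.5815, -0.2952, 0.2676]
eef_rot: [-0.024, 0.707, 0.024, 0.707]
ft_force: [-0.9, -0.3, -0.3]
width: 0.087
```

```bash
python3 - <<'E'
from h import *
c=snap('scene','s9.png'); g=c['color'].mean(2); o=cv2.imread('pics/s8.png').mean(2)
print(np.abs(g-o)[140:185,300:322].max())
im=cv2.imread('pics/s9.png')
cv2.imwrite('pics/s9z.png',cv2.resize(im[145:180,300:330],None,fx=16,fy=16,interpolation=cv2.INTER_CUBIC))
E
```

```text
5.333333333333336
```

View pics/s9z.png

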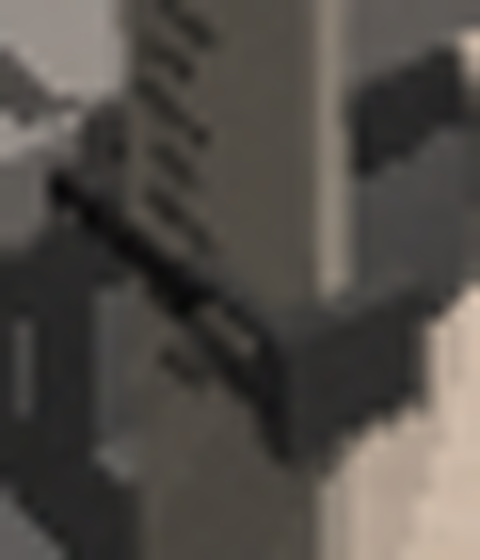

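View pics/s9.png

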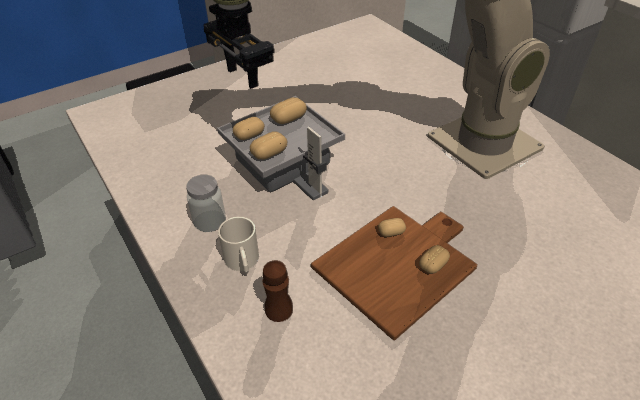

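The pointer runs straight into the gap between the jaws, at zoom (200,300). Potatoes a, b and c lie in the pan and d and e on the board, and the pan is still. Handing in.

```bash
python3 -c "
from h import *
print(ticket.close_job())"
```

```text
the job is handed in; nothing more can be done
None
```

I added potatoes b and c to potato a in the pan, pressing each one down gently onto the sprung floor before opening the fingers. Potatoes d and e stayed on the board, and I handed the job in at about 17 s.

**Last checks:**
- The pointer sits between the two jaws, and its pixels had not moved between two pictures about 1 s apart.
- All three potatoes are clearly inside the pan, and the gripper was raised clear of everything.
- The marker clip looked unchanged, and the mug, jar and mill appeared in the same place in the pictures.

**Uncertainty:** one camera pixel at the clip is about 3 mm, and a shadow lies between the jaws. I put the pointer about 1 mm below the middle of the gap, give or take about 2 mm, against the 4.2 mm tolerance. Two rougher readings of the clip disagreed: the naive jaw lines put the pointer about 1 mm above the middle, and the clip body's outline put it about 5 mm above. I rejected the outline reading because the jaw spacing fitted the stated 10 mm gap. Hand-in reported no verdict.

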